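Take the steam cap off the rice cooker for drying

ROBOT

A 6-joint arm with a two-finger parallel gripper is mounted at the origin on the work surface. World frame = base frame: x ahead of the robot, y to its left, z up, the work surface at z = 0. Lengths are in m, angles in rad, forces in N, time in s.
With the tool pointing down it reaches from about 0.275 to 0.75 m from the base axis. Payload 10.2 kg.
Tool frame: the origin (TCP) lies at the very end of the fingers, on their centre line; the grasp point (between the pads) lies 19 mm behind it; z points along the fingers, y is the line along which they close (so a half turn about z gives the same grasp; the last joint's range is limited). The gripper opens to 88 mm and grips with 3 to 60 N. Pads are 18 mm wide; open, the fingers measure 123 mm over their backs; the gripper's body (75 mm by 187 mm) begins 45 mm behind the grasp point.
Start: joints at [1.09, 0.313, 1.498, -0, 1.331, -0.223], TCP at [0.134, 0.508, 0.239] pointing down, gripper open.
Joint ranges: [-2.94, 2.94], [-0.97, 2.17], [0.19, 2.56], [-1.23, 4.37], [0.02, 3.11], [-2.88, 2.88]. Speed limits (rad/s): [2.39, 2.39, 3.01, 3.14, 3.14, 3.14].

INTERFACE

Orientations are given as a unit quaternion [w, x, y, z].
In Python, from bench import sensors, viewer, order gives the robot as it stands.
- The arm moves only by the tool carry_out, never from a script. Its arguments are lists of equal length, an entry for each row: "fingers": the finger opening in mm, from 0 to 88.1; "xyz": the shift along the tool's x, y, z in parts of the range, where 1.0 means 750 mm, a list of three; "spin": the turn about the tool's z in parts of the range, where 1.0 means 180 degrees. A call has 1 to 10 rows; each row is the pose to reach, as a shift and turn from the pose commanded when the call began, along the tool's axes at that moment; what a row does not reach only later rows make up. A row lasts 1/8 s, in which the tool goes at most 62.5 mm and 10.7 degrees, less where a joint would pass 70% of its speed; a pose out of reach is approached as far as the arm can. Shift and turn numbers lie between -1 and 1, and a call with a number outside is refused. A call with a gripper value outside its range is refused whole. The fingers move at their own pace and stop on an object; the grip force is fixed at half the most. Time passes only in rows, so rows that repeat a pose let the fingers close. It gives the time, the measured TCP pose, the force, the opening and the grip force at its end, in the units of the state.
- sensors.get_state(): the state, without advancing time (a new reading comes with each control period).
- viewer.get_image(name): name is "scene" or "top"; returns a dict with "img" (480x640x3 uint8, red, green, blue), "K" (3x3 intrinsics, pixels), "eye" and "attitude" of the camera in the world. Camera axes: x right, y up, looking along -z (the intrinsics and any distortion apply to the point x, -y, -z); pixel columns grow to the right and rows downward; lengths in m; the calibration is good to about 2 mm. A picture is of the moment at which its call begins. There is no depth.
- order.close_job(): hands the job in; it is judged then, once.
The state is a dict: "time_s": time; "joint_positions": joint angles; "joint_vel": joint speeds; "effort": joint torques, N m; "eef_pos": TCP position; "orientation": TCP orientation; "wrist_force": force on the tool from outside, world axes, zero at the start; "ft_torque": the same for the moment, N m; "finger_gap": finger opening in m; "grasp_force": force on a finger pad.
Only numpy, scipy, OpenCV 4.12 (cv2) and the standard library are available. Lean on these libraries where they do the work, as an engineer would, in place of code of your own. Each camera call takes 0.05 s, during which the arm holds its last target. There are 200 camera calls.

TASK

The steam cap on the rice cooker's lid has been rinsed: gently squeeze its snap tab in, tip and lift the cap off without forcing or breaking the latch, and set it down upright (as it sat on the lid) in the empty compartment of the drying tray. Lower it onto the tray before letting go, and leave the other things on the counter where they are.

Things in the scene. Friction and masses are not known exactly. Their poses are not given: they have to be found in the camera images.
- cooker: white round rice cooker, 207 mm across, does not move. Origin: centre of its underside; its lid top is flat and level at z = 170 mm. Its control panel faces its own -x. The cap sits in a seat in the middle of the lid, axes along the cooker's: two stops at the tab end (x -27.5 mm) and two side guides (|y| 22.2 mm), all 4 mm high, leave it about 1 mm of play.
- catch_bar (a point): underside centre of the grey catch bar on the lid at the tab end. The bar spans 6 to 9 mm above the lid, cooker x -37 to -32 mm, |y| up to 23 mm. The tab's hook sits under it.
- ledge_bar (a point): underside centre of the grey ledge bar on the lid at the other end. The bar spans 5 to 9 mm above the lid, cooker x 27 to 32 mm, |y| up to 23 mm. The cap's tongue sits under it.
- cap: white steam cap on the lid, a hollow box 52 (x) x 42 (y) x 32 (z) mm, 65 to 105 g, open underneath, its top notched behind the tab. Origin: centre of its underside, on the lid at the start. Rear (+x) wall flat at x = 26 mm. Off the seat it stands on its flat underside. A jam or a forced latch shows as a rising force; over 20 N between cap (or tab) and cooker breaks the latch.
- tongue (a point): tip of the tongue low on the cap's rear wall (cap x 30.5 mm, z 2 mm; 26 mm wide, z 0.5 to 3.5 mm). It lies 3.5 mm under the ledge bar, so a straight pull up jams: with the tab squeezed, tip the tab end up about the tongue by 10 to 15 degrees, draw the cap about 7 mm towards the tab end, then lift.
- tab: grey ribbed snap tab at the cap's -x end. Its origin is the cap's when relaxed and shifts along cap +x when pressed. Slides straight in, up to 6 mm, against a spring (3 N at first, 1.8 N more per mm, 14 N at the stop), and springs back. The hook at its foot (z 1 to 4.5 mm, out to cap x -35.5 mm) is free of the catch bar once pressed 3.5 mm. A push on it over 20 N snaps it.
- tab_face (a point): middle of the tab's flat outer face, 5 mm proud of the cap's own wall (cap x -31 mm, z 20 mm). The face is 26 mm wide (y), reaches to z 28 mm; press it above the bars, z 11 to 28 mm. Pinched from above, tab face to rear wall measures 57 mm relaxed, 51 mm fully pressed.
- tray: steel drying tray, 260 (x) x 170 (y) mm, outer wall 14 mm high, 4 mm thick, floor top 4 mm above the counter, a 4 mm wall across its middle (at x = 0) makes two compartments. Origin: centre of its underside. Does not move. It stands left or right of the cooker.
- tray_spot (a point): centre of the floor (on its top face) of the tray's empty compartment, the one at the tray's -x end; the compartment is about 124 (x) x 162 (y) mm inside. Axes as the tray's.
- board: wooden chopping board, 260 x 170 x 16 mm, on the other side of the cooker. Origin: centre of its underside. Does not move.
- spoon: steel teaspoon, 127 mm long, lying in the tray's other compartment. Origin at its middle.
- bowl: white bowl, 110 mm across, 50 mm high, on the chopping board. Origin: centre of its underside.
- mug: blue mug, 80 mm across, 90 mm high, beyond the cooker. Origin: centre of its underside.
- oil: amber oil bottle, 60 mm across, 210 mm high, beyond the cooker. Origin: centre of its underside.
- spice: spice jar, 44 mm across, 90 mm high, beyond the cooker. Origin: centre of its underside.
- mill: dark wooden pepper mill, 52 mm across, 155 mm high, beyond the cooker. Origin: centre of its underside.
- scoop: clear measuring cup, 66 mm across, 55 mm high, in front of the cooker. Origin: centre of its underside.
Not all that is in view belongs to the job. What is shaped like the cap but pink or yellow is not meant.

How it is judged:
On the way, in this order (a step that is already met when the one before it is completed fails the run):
1. the cap is off its seat, held by the fingers well clear of the cooker (z of cap in the frame of cooker above 0.19 m and contact force between the fingers and cap above 1 N and contact force between cap and cooker below 0.1 N), for 0.1 s.
2. the cap touches the floor of the tray's empty compartment, upright, while the fingers still hold it (x of cap in the frame of tray_spot between -0.045 and 0.045 m and y of cap in the frame of tray_spot between -0.055 and 0.055 m and z of cap in the frame of tray_spot between -0.004 and 0.006 m and angle between cap's own z axis and vertical below 0.12 rad and contact force between cap and tray above 0.1 N and contact force between the fingers and cap above 1 N), for 0.05 s.
At the end, for the whole second after the job is handed in: The cap stands upright (within 0.12 rad) and at rest on the floor of the tray's empty compartment, its centre within 45 mm (tray x) and 55 mm (tray y) of the compartment's centre and its underside within 6 mm of the floor, released by the fingers (x of cap in the frame of tray_spot between -0.045 and 0.045 m and y of cap in the frame of tray_spot between -0.055 and 0.055 m and z of cap in the frame of tray_spot between -0.004 and 0.006 m and angle between cap's own z axis and vertical below 0.12 rad and linear speed of cap below 0.02 m/s and contact force between the fingers and cap below 0.1 N); the robot touches nothing.
It fails at once if the snap tab is pushed with more than 20 N (it breaks) (contact force between the fingers and tab above 20 N).
It fails at once if the cap or tab is forced against the cooker with more than 20 N (the latch breaks) (contact force between cap and cooker above 20 N).
It fails at once if another thing on the counter is moved more than 30 mm (distance of any of spoon, bowl, mug, oil, spice, mill, scoop from where it was at the start of the episode above 0.03 m).
It also fails if it takes over 48 s, if anything falls off the work surface, if the arm or the gripper's body presses on something with over 40 N, if the wrist force passes 120 N, or if a joint passes its speed limit or range.

## Working session

There is one attempt and no reset: what is moved stays moved. The work goes in short steps, Python scripts to look and compute and a tool call to move; the robot and the scene stay as the last step left them, time stands still between calls to the robot, and variables do not carry over. Pictures are saved under pics/ and viewed, at most 10 in all, crops included, and the job is handed in when it is done.

Besides the shell and the picture viewer there is one more tool, called after ">>>" as name(argument=value, ...), one argument or row to a line, values as JSON. carry_out: Moves the arm, as the interface text tells. Its arguments: {"type":"object","properties":{"fingers":{"type":"array","items":{"type":"number"}},"xyz":{"type":"array","items":{"type":"array","items":{"type":"number"}}},"spin":{"type":"array","items":{"type":"number"}}},"required":["fingers","xyz","spin"]}

```bash
mkdir -p pics
cat > h.py <<'E'
import numpy as np, cv2
from scipy.spatial.transform import Rotation as R
from bench import sensors, viewer, order
def q(o): return R.from_quat([o[1],o[2],o[3],o[0]])
def ray(v,u,w):
    K=np.array(v['K']); d=np.linalg.inv(K)@[u,w,1.]
    A=np.array(v['attitude']); A=q(A).as_matrix() if A.size==4 else A
    return np.array(v['eye']), A@(d*[1,-1,-1])
def onz(v,u,w,z):
    e,d=ray(v,u,w); return e+d*(z-e[2])/d[2]
def proj(v,p):
    A=np.array(v['attitude']); A=q(A).as_matrix() if A.size==4 else A
    c=A.T@(np.array(p)-v['eye']); c=c*[1,-1,-1]; s=np.array(v['K'])@c; return s[:2]/s[2]
def look(n,f=None):
    v=viewer.get_image(n)
    if f: cv2.imwrite('pics/'+f,cv2.cvtColor(v['img'],cv2.COLOR_RGB2BGR))
    return v
E
python3 - <<'E'
from h import *
for n in('scene','top'):
    v=look(n,n+'1.png'); print({k:v[k] for k in v if k!='img'})
print(sensors.get_state())
E
```

```text
{'K': array([[466.60963412,   0.        , 320.60427721],
       [  0.        , 466.60963412, 249.47284824],
       [  0.        ,   0.        ,   1.        ]]), 'eye': array([ 1.08212209, -0.20561631,  0.76493185]), 'attitude': array([0.7753345 , 0.28775682, 0.201041  , 0.52500947])}
{'K': array([[575.23335959,   0.        , 316.89206061],
       [  0.        , 575.23335959, 231.45951688],
       [  0.        ,   0.        ,   1.        ]]), 'eye': array([0.35725834, 0.011608  , 1.24835598]), 'attitude': array([-0.66842307, -0.06963677,  0.0746331 ,  0.73674366])}
{'time_s': 0.1, 'joint_positions': array([ 1.08959171e+00,  3.13375674e-01,  1.49833837e+00, -7.09336058e-08,
        1.33098033e+00, -2.23378187e-01]), 'joint_vel': array([ 0.00090732, -0.00036551, -0.00162044, -0.00050879,  0.00055945,
        0.00055647]), 'effort': array([ 3.59879588e-03, -4.02808213e+01, -2.52641469e+01,  6.96251937e-02,
        3.41821066e-02, -6.61357126e-05]), 'eef_pos': array([0.13376576, 0.50745683, 0.23823625]), 'orientation': array([-1.90042073e-04,  1.28556423e-01,  9.91702043e-01, -5.17041922e-04]), 'wrist_force': array([-0.21969964, -0.19710924, -0.0437648 ]), 'ft_torque': array([-0.02956122,  0.04688784,  0.02358464]), 'grasp_force': 0.0, 'finger_gap': 0.08847458772452219}
```

View pics/top1.png

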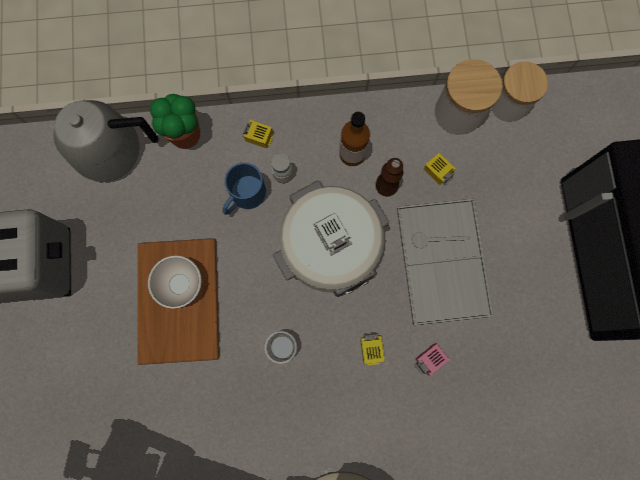

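View pics/scene1.png

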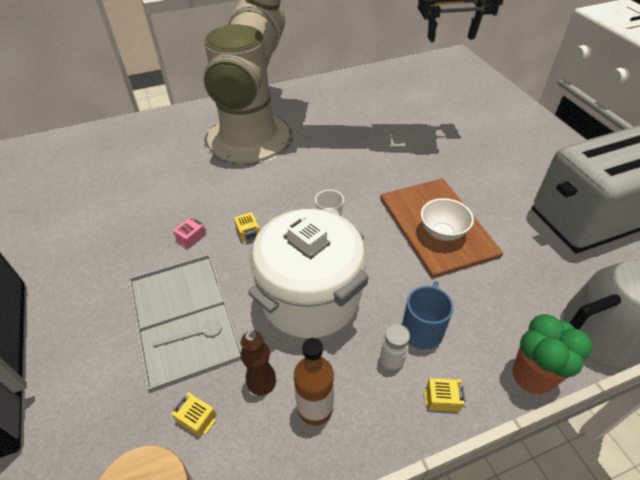

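Both views agree. In the top view (pixels u,v), these could be taken for the cap: white on the lid (333,233), yellow (258,133), yellow (440,168), yellow (373,350) and pink (433,358). I choose the white one on the cooker lid. The tray is at about (445,262), with the spoon in its upper half (440,238), so the lower half is the empty one.

Run:
```python
from h import *
a=cv2.imread('pics/top1.png')[175:305,265:400]; b=cv2.imread('pics/scene1.png')[200:290,240:375]
a=cv2.resize(a,None,fx=4,fy=4,interpolation=cv2.INTER_CUBIC)[:520,:540]; 
b=cv2.resize(b[:,40:105],None,fx=4,fy=4,interpolation=cv2.INTER_CUBIC)
c=np.zeros((520,800,3),np.uint8); c[:a.shape[0],:a.shape[1]]=a; c[:b.shape[0],540:540+b.shape[1]]=b[:, :260]
cv2.imwrite('pics/crop1.png',c)
```

```text
(no output)
```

View pics/crop1.png

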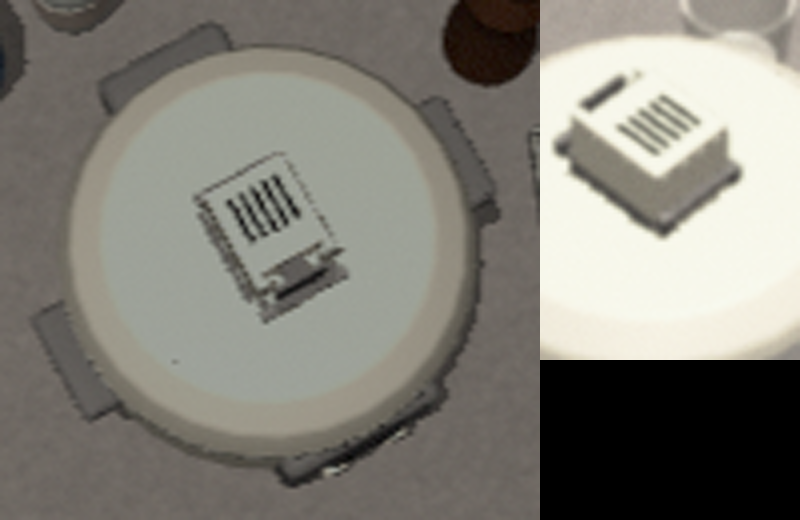

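The crop shows the white cap at top px (332,233). The tab and catch bar are at its lower-right end (341,246), on the same side as the control panel (356,284), so the choice holds. Next I measure.

```bash
cat > m.py <<'E'
from h import *
t=look('top'); s=look('scene')
def fit(obs): # (view,u,v,[cooker x,y], world z)
    P=np.array([onz(o[0],o[1],o[2],o[4])[:2] for o in obs]); M=np.array([o[3] for o in obs])/1e3
    pc,mc=P.mean(0),M.mean(0); a,b=P-pc,M-mc
    th=np.arctan2((b[:,0]*a[:,1]-b[:,1]*a[:,0]).sum(),(a*b).sum())
    c,n=np.cos(th),np.sin(th); Rm=np.array([[c,-n],[n,c]]); o=pc-Rm@mc
    print('origin',o.round(4),'yaw',np.degrees(th).round(2),'resid mm',((P-(M@Rm.T+o))*1e3).round(1).tolist()); return o,th
T=lambda c,d:(265+(c+.5)/4-.5,175+(d+.5)/4-.5)
S=lambda c,d:(280+(c+.5)/4-.5,200+(d+.5)/4-.5)
A=[(t,*T(195,198),[26,21],.202),(t,*T(283,153),[26,-21],.202),(t,*T(263,320),[-37,23],.179),(t,*T(347,275),[-37,-23],.179)]
B=[(s,*S(119,175),[26,-21],.202),(s,*S(189,128),[26,21],.202),(s,*S(35,112),[-26,-21],.202)]
fit(A);fit(B);fit(A+B)
# lid flat region
im=t['img'].astype(int); m=((im[:,:,2]>=im[:,:,0]-2)&(im.sum(2)>420)).astype(np.uint8)
m[:,:250]=0;m[:,400:]=0;m[:170]=0;m[310:]=0
c=max(cv2.findContours(m,0,1)[0],key=cv2.contourArea); (u,v),(w,h),_=e=cv2.fitEllipse(cv2.convexHull(c))
print('lid ellipse',e,onz(t,u,v,.17), 'r',(w+h)/4/575*(t['eye'][2]-.17))
obs=[(t,398,207,[130,85],.014),(t,473,200,[130,-85],.014),(t,491,313,[-130,-85],.014),(t,413,324,[-130,85],.014)]
o,th=fit(obs); print('spot',o+np.array([np.cos(th),np.sin(th)])*-.064)
x=sensors.get_state(); print(x['eef_pos'],q(x['orientation']).as_matrix().round(4).tolist())
E
python3 m.py
```

```text
origin [ 0.5735 -0.0335] yaw 23.87 resid mm [[-0.8, 2.5], [-0.3, -2.1], [1.1, -0.4], [0.0, 0.0]]
origin [ 0.5739 -0.0333] yaw 21.59 resid mm [[-1.3, 1.3], [0.6, -1.7], [0.8, 0.4]]
origin [ 0.5737 -0.0336] yaw 23.12 resid mm [[-1.3, 2.8], [-0.4, -1.6], [0.8, -0.8], [0.4, -0.2], [-1.4, 0.7], [1.6, -1.9], [0.2, 1.0]]Traceback (most recent call last):
  File "m.py", line 17, in <module>
    c=max(cv2.findContours(m,0,1)[0],key=cv2.contourArea); (u,v),(w,h),_=e=cv2.fitEllipse(cv2.convexHull(c))
                                                                           ~~~~~~~~~~~~~~^^^^^^^^^^^^^^^^^^^
cv2.error: OpenCV(4.12.0) /io/opencv/modules/imgproc/src/shapedescr.cpp:361: error: (-201:Incorrect size of input array) There should be at least 5 points to fit the ellipse in function 'fitEllipseNoDirect'
```

```bash
sed -i 's/^im=.*/im=t["img"].astype(int); print(im[270,310],im[232,290]); m=((im[:,:,2]>=im[:,:,0]-6)\&(im.sum(2)>330)).astype(np.uint8)/; s/cv2.fitEllipse(cv2.convexHull(c))/cv2.fitEllipse(c)/' m.py; python3 m.py | tail -8
```

```text
origin [ 0.5735 -0.0335] yaw 23.87 resid mm [[-0.8, 2.5], [-0.3, -2.1], [1.1, -0.4], [0.0, 0.0]]
origin [ 0.5739 -0.0333] yaw 21.59 resid mm [[-1.3, 1.3], [0.6, -1.7], [0.8, 0.4]]
origin [ 0.5737 -0.0336] yaw 23.12 resid mm [[-1.3, 2.8], [-0.4, -1.6], [0.8, -0.8], [0.4, -0.2], [-1.4, 0.7], [1.6, -1.9], [0.2, 1.0]]
[157 155 141] [156 158 144]
lid ellipse ((329.3150634765625, 238.3557586669922), (67.3613052368164, 83.57286834716797), 119.90592193603516) [ 0.56444741 -0.02928949  0.17      ] r 0.07076555146273489
origin [ 0.5232 -0.2771] yaw 0.35 resid mm [[-2.8, -2.1], [-4.1, 0.6], [6.4, 1.7], [0.5, -0.2]]
spot [ 0.45916806 -0.27745127]
[0.13381459 0.50757821 0.23852954] [[-0.967, 0.2549, -0.0002], [0.2549, 0.967, -0.0004], [0.0, -0.0004, -1.0]]
```

The rows are not in the units I measure in: shifts go in shares of 750 mm and turns go in shares of 180 degrees. I convert before sending: -420 mm / 750 = -0.56, -395 mm / 750 = -0.5267, 46 degrees / 180 = 0.2556.

>>> carry_out(
  fingers=[88,88,88,88,88,88,88,88,88,88],
  xyz=[
    [-0.0533,-0.0387,-0.0067],
    [-0.1133,-0.0827,-0.0133],
    [-0.1733,-0.1267,-0.0133],
    [-0.2333,-0.1707,-0.0133],
    [-0.2933,-0.2147,-0.0133],
    [-0.3533,-0.2587,-0.0133],
    [-0.4133,-0.3027,-0.0133],
    [-0.4733,-0.3467,-0.0133],
    [-0.5267,-0.3853,-0.0133],
    [-0.56,-0.4093,-0.0133],
  ],
  spin=[0.0222,0.0444,0.0722,0.1,0.1278,0.1556,0.1833,0.2111,0.2333,0.2556],
)

```text
time_s: 1.55
eef_pos: [0.4628, 0.1018, 0.2486]
orientation: [-0.0, 0.508, 0.862, -0.0]
wrist_force: [0.3, 0.2, -0.4]
finger_gap: 0.0877
grasp_force: 0.0
```

```bash
cat > st.py <<'E'
from h import *
# target: TCP cap-frame x,y offset (mm), z; prints the tool-axis shift
import sys
o=np.array([float(a) for a in sys.argv[1:5]]) # x y z yaw(deg)
x=sensors.get_state(); M=q(x['orientation']).as_matrix()
print('t',round(x['time_s'],2),'pos',x['eef_pos'].round(4),'yawY',np.degrees(np.arctan2(M[1,1],M[0,1])).round(2),'tilt',M[:,2].round(3))
print('shift mm',(M.T@(o[:3]-x['eef_pos'])*1e3).round(1),'spin',(np.degrees(np.arctan2(M[1,1],M[0,1]))-o[3]).round(2))
print('F',x['wrist_force'].round(2),'gap',round(x['finger_gap']*1e3,2),'grasp',round(x['grasp_force'],2))
c,s=np.cos(np.radians(23.1)),np.sin(np.radians(23.1)); f=x['wrist_force']; print('F cooker axes',np.round([c*f[0]+s*f[1],-s*f[0]+c*f[1],f[2]],2))
E
python3 st.py .5733 -.0338 .24 23.1
python3 -c "
from h import *
t=look('top');print(onz(t,265+269.5/4-.4,175+237/4-.4,.17))"
```

```text
t 1.55 pos [0.4628 0.1018 0.2486] yawY 29.0 tilt [-0. -0. -1.]
shift mm [-172.2   30.9    8.6] spin 5.9
F [ 0.31  0.18 -0.43] gap 87.71 grasp 0.0
F cooker axes [ 0.35  0.05 -0.43]
[ 0.57268754 -0.03524038  0.17      ]
```

In the tool's units: -172 mm / 750 = -0.2293, -155 mm / 750 = -0.2067, 5.9 degrees / 180 = 0.0328.

>>> carry_out(
  fingers=[88,88,88,88,88],
  xyz=[
    [-0.0733,0.0133,0],
    [-0.1467,0.0267,0],
    [-0.2067,0.0373,0.0053],
    [-0.2293,0.0413,0.0107],
    [-0.2293,0.0413,0.0107],
  ],
  spin=[0.0111,0.0222,0.0328,0.0328,0.0328],
)

```text
time_s: 2.22
eef_pos: [0.5725, -0.031, 0.2401]
orientation: [-0.001, 0.549, 0.836, -0.0]
wrist_force: [-0.7, 0.7, -0.5]
finger_gap: 0.0881
grasp_force: 0.0
```

```bash
python3 st.py .5733 -.0338 .24 23.1
python3 - <<'E'
from h import *
a=look('top')['img'][165:305,255:405]; b=look('scene')['img'][150:290,235:385]
c=cv2.cvtColor(np.hstack([a,b]),cv2.COLOR_RGB2BGR)
cv2.imwrite('pics/hover.png',cv2.resize(c,(800,373),interpolation=cv2.INTER_CUBIC))
E
```

```text
t 2.23 pos [ 0.5725 -0.031   0.2401] yawY 23.34 tilt [-0.001  0.001 -1.   ]
shift mm [-2.9 -0.4  0.1] spin 0.24
F [-0.68  0.75 -0.48] gap 88.09 grasp 0.0
F cooker axes [-0.33  0.95 -0.48]
```

View pics/hover.png

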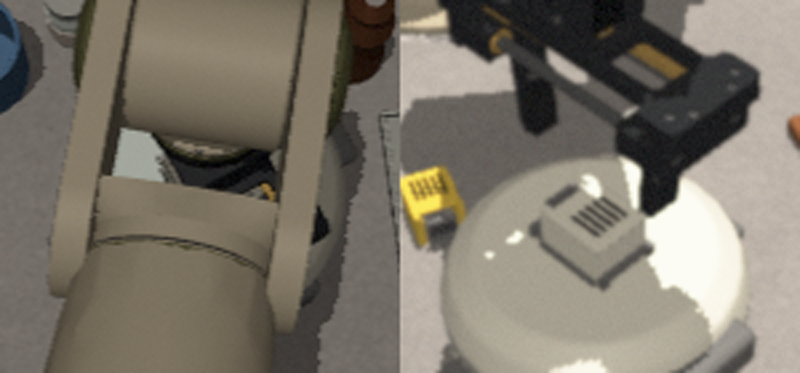

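The top view is blocked by the arm. In the scene view the near fingertip is at crop (655,205), level with the cap's rear wall (crop 590–645,240), so the fingers straddle the cap. I descend in two stages.

In the tool's units: 40 mm / 750 = 0.0533, 28 mm / 750 = 0.0373.

>>> carry_out(
  fingers=[88,88,88,88],
  xyz=[
    [0,0,0.016],
    [0,0,0.0373],
    [0,0,0.0533],
    [0,0,0.0533],
  ],
  spin=[0,0,0,0],
)

```text
time_s: 2.82
eef_pos: [0.5722, -0.031, 0.1994]
orientation: [-0.001, 0.549, 0.836, -0.0]
wrist_force: [-0.1, 0.8, -0.1]
finger_gap: 0.0877
grasp_force: 0.0
```

```bash
python3 st.py .5733 -.034 .183 23.1
```

```text
t 2.83 pos [ 0.5722 -0.031   0.1994] yawY 23.34 tilt [-0.002  0.001 -1.   ]
shift mm [-3.2 -0.2 16.4] spin 0.24
F [-0.1   0.76 -0.15] gap 87.68 grasp 0.0
F cooker axes [ 0.21  0.74 -0.15]
```

In the tool's units: 16 mm / 750 = 0.0213, 12 mm / 750 = 0.016.

>>> carry_out(
  fingers=[88,80,72,66,64,64],
  xyz=[
    [-0.004,0,0.008],
    [-0.004,0,0.016],
    [-0.004,0,0.0213],
    [-0.004,0,0.0213],
    [-0.004,0,0.0213],
    [-0.004,0,0.0213],
  ],
  spin=[0,0,0,0,0,0],
)

```text
time_s: 3.58
eef_pos: [0.574, -0.034, 0.1849]
orientation: [0.0, 0.55, 0.835, 0.0]
wrist_force: [1.0, 0.2, -0.7]
finger_gap: 0.0642
grasp_force: 0.2
```

```bash
python3 st.py .5733 -.034 .183 23.1
python3 - <<'E'
from h import *
b=look('scene')['img'][180:280,245:365]
cv2.imwrite('pics/pre.png',cv2.cvtColor(cv2.resize(b,(720,600),interpolation=cv2.INTER_CUBIC),cv2.COLOR_RGB2BGR))
E
```

```text
t 3.58 pos [ 0.574  -0.034   0.1849] yawY 23.33 tilt [ 0. -0. -1.]
shift mm [ 0.3 -0.6  1.9] spin 0.23
F [ 1.01  0.18 -0.67] gap 64.19 grasp 0.2
F cooker axes [ 1.   -0.23 -0.67]
```

View pics/pre.png

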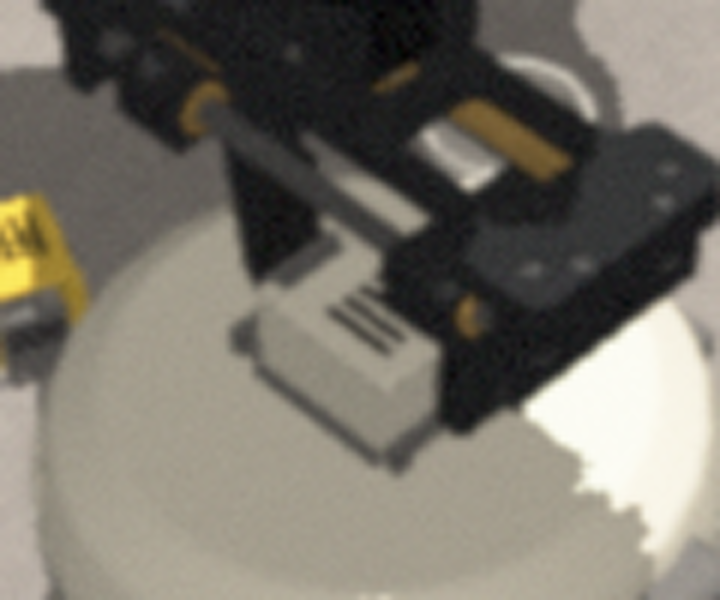

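The fingers bracket the cap. The rear finger is at crop (465,400) against the rear wall, and the tab finger is at (265,240) by the tab. I close in small steps and watch the side force.

In the tool's units: 1 mm / 750 = 0.0013.

>>> carry_out(
  fingers=[62,61,60,59,59],
  xyz=[
    [0,0,0],
    [0,0,0.0013],
    [0,0,0.0013],
    [0,0,0.0013],
    [0,0,0.0013],
  ],
  spin=[0,0,0,0,0],
)

```text
time_s: 4.25
eef_pos: [0.5736, -0.0342, 0.1838]
orientation: [-0.0, 0.55, 0.835, -0.0]
wrist_force: [-4.8, -2.6, 4.3]
finger_gap: 0.0592
grasp_force: 3.0
```

```bash
python3 st.py .5733 -.034 .183 23.1
```

```text
t 4.25 pos [ 0.5736 -0.0342  0.1838] yawY 23.33 tilt [-0.001 -0.    -1.   ]
shift mm [ 0.3 -0.2  0.8] spin 0.23
F [-4.79 -2.58  4.26] gap 59.25 grasp 2.96
F cooker axes [-5.42 -0.49  4.26]
```

>>> carry_out(
  fingers=[59,58,57,56,55,55],
  xyz=[
    [0,-0.0013,0],
    [0,-0.0013,0],
    [0,-0.0013,0],
    [0,-0.0013,0],
    [0,-0.0013,0],
    [0,-0.0013,0],
  ],
  spin=[0,0,0,0,0,0],
)

```text
time_s: 5.0
eef_pos: [0.5726, -0.0347, 0.1838]
orientation: [-0.0, 0.55, 0.835, -0.001]
wrist_force: [-7.4, -3.3, 3.7]
finger_gap: 0.055
grasp_force: 3.7
```

```bash
python3 st.py .5733 -.034 .183 23.1
```

```text
t 5.0 pos [ 0.5726 -0.0347  0.1838] yawY 23.33 tilt [-0.001 -0.001 -1.   ]
shift mm [0.3 0.9 0.8] spin 0.23
F [-7.37 -3.34  3.66] gap 55.03 grasp 3.72
F cooker axes [-8.09 -0.18  3.66]
```

In the tool's units: -0.8 mm / 750 = -0.0011, -0.5 mm / 750 = -0.0007.

>>> carry_out(
  fingers=[54,53,53,52.5,52.5],
  xyz=[
    [0,-0.0007,0],
    [0,-0.0011,0],
    [0,-0.0011,0],
    [0,-0.0011,0],
    [0,-0.0011,0],
  ],
  spin=[0,0,0,0,0],
)

```text
time_s: 5.62
eef_pos: [0.5726, -0.0346, 0.1839]
orientation: [0.0, 0.55, 0.835, 0.0]
wrist_force: [2.1, 1.3, 2.5]
finger_gap: 0.0527
grasp_force: 11.7
```

```bash
python3 st.py .5733 -.034 .183 23.1
```

```text
t 5.62 pos [ 0.5726 -0.0346  0.1839] yawY 23.33 tilt [ 0.001  0.    -1.   ]
shift mm [0.3 0.9 0.9] spin 0.23
F [2.12 1.31 2.51] gap 52.74 grasp 11.68
F cooker axes [2.47 0.37 2.51]
```

In the tool's units: -2.5 mm / 750 = -0.0033, -1.6 mm / 750 = -0.0021.

>>> carry_out(
  fingers=[52.5,52.5,52.5,52.5],
  xyz=[
    [0,0.0004,-0.0011],
    [0,0.0007,-0.0021],
    [0,0.0007,-0.0033],
    [0,0.0007,-0.0033],
  ],
  spin=[0,0,0,0],
)

```text
time_s: 6.12
eef_pos: [0.5724, -0.0344, 0.1854]
orientation: [-0.001, 0.55, 0.835, -0.0]
wrist_force: [1.6, -0.0, -8.1]
finger_gap: 0.0524
grasp_force: 11.4
```

```bash
python3 st.py .5733 -.034 .183 23.1
```

```text
t 6.12 pos [ 0.5724 -0.0344  0.1854] yawY 23.33 tilt [-0.002  0.    -1.   ]
shift mm [0.1 1.  2.4] spin 0.23
F [ 1.64 -0.04 -8.14] gap 52.41 grasp 11.42
F cooker axes [ 1.49 -0.68 -8.14]
```

In the tool's units: -2.2 mm / 750 = -0.0029, -1.6 mm / 750 = -0.0021.

>>> carry_out(
  fingers=[52.5,52.7,53],
  xyz=[
    [0,0.0005,-0.0011],
    [0,0.0008,-0.0021],
    [0,0.0008,-0.0029],
  ],
  spin=[0,0,0],
)

```text
time_s: 6.5
eef_pos: [0.573, -0.0341, 0.1877]
orientation: [-0.001, 0.55, 0.835, -0.0]
wrist_force: [3.3, 0.3, -15.0]
finger_gap: 0.0529
grasp_force: 11.8
```

```bash
python3 st.py .5733 -.034 .183 23.1
```

```text
t 6.5 pos [ 0.573  -0.0341  0.1877] yawY 23.33 tilt [-0.002  0.001 -1.   ]
shift mm [-0.1  0.3  4.7] spin 0.23
F [  3.3    0.33 -15.03] gap 52.93 grasp 11.76
F cooker axes [  3.16  -0.99 -15.03]
```

Run:
```python
from h import *
b=look('scene')['img'][200:280,265:361]
cv2.imwrite('pics/lift1.png',cv2.cvtColor(cv2.resize(b,(720,600),interpolation=cv2.INTER_CUBIC),cv2.COLOR_RGB2BGR))
```

```text
(no output)
```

View pics/lift1.png

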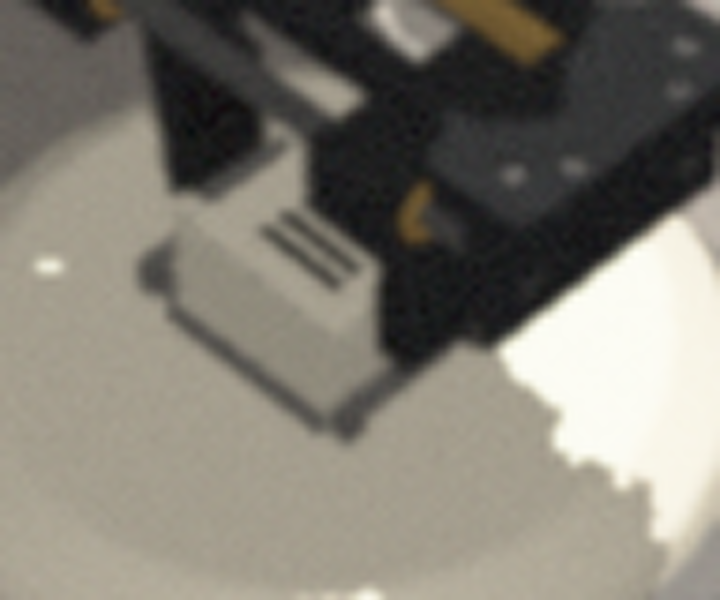

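In the tool's units: 2.2 mm / 750 = 0.0029, 1.7 mm / 750 = 0.0023.

>>> carry_out(
  fingers=[53.6,54.4,55,55],
  xyz=[
    [0,0.0012,0],
    [0,0.0023,0],
    [0,0.0029,0],
    [0,0.0029,0],
  ],
  spin=[0,0,0,0],
)

```text
time_s: 7.05
eef_pos: [0.5749, -0.0339, 0.1902]
orientation: [0.0, 0.55, 0.835, -0.001]
wrist_force: [-9.3, -2.3, 1.1]
finger_gap: 0.0552
grasp_force: 4.8
```

```bash
python3 st.py .5733 -.034 .183 23.1
```

```text
t 7.05 pos [ 0.5749 -0.0339  0.1902] yawY 23.32 tilt [-0.    -0.002 -1.   ]
shift mm [ 0.6 -1.5  7.2] spin 0.22
F [-9.32 -2.28  1.05] gap 55.16 grasp 4.8
F cooker axes [-9.47  1.56  1.05]
```

In the tool's units: -3 mm / 750 = -0.004, 1.5 mm / 750 = 0.002.

>>> carry_out(
  fingers=[55,55,55,55],
  xyz=[
    [0,0.0011,-0.0013],
    [0,0.0016,-0.0027],
    [0,0.002,-0.004],
    [0,0.002,-0.004],
  ],
  spin=[0,0,0,0],
)

```text
time_s: 7.55
eef_pos: [0.5762, -0.0334, 0.1933]
orientation: [0.0, 0.55, 0.835, -0.001]
wrist_force: [-10.7, -2.7, 2.3]
finger_gap: 0.0553
grasp_force: 5.2
```

```bash
python3 st.py .5733 -.034 .183 23.1
python3 - <<'E'
from h import *
b=look('scene')['img'][200:280,265:361]
cv2.imwrite('pics/lift2.png',cv2.cvtColor(cv2.resize(b,(720,600),interpolation=cv2.INTER_CUBIC),cv2.COLOR_RGB2BGR))
E
```

```text
t 7.55 pos [ 0.5762 -0.0334  0.1933] yawY 23.32 tilt [-0.    -0.002 -1.   ]
shift mm [ 0.6 -2.9 10.4] spin 0.22
F [-10.68  -2.71   2.28] gap 55.34 grasp 5.23
F cooker axes [-10.88   1.7    2.28]
```

View pics/lift2.png

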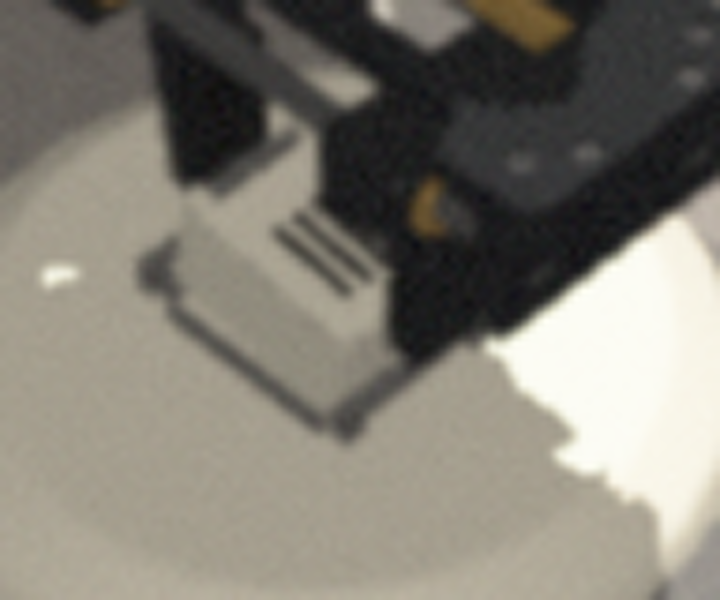

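The cap is tipping. Its top edge at the tab end has moved up and right to crop (185,190), and the tab-end side edge is lifting off the guide at (175,310). I carry on to about 12 degrees.

In the tool's units: -4 mm / 750 = -0.0053, -1.5 mm / 750 = -0.002.

>>> carry_out(
  fingers=[55,55,55,55],
  xyz=[
    [0,0.0005,-0.002],
    [0,0.0011,-0.004],
    [0,0.0013,-0.0053],
    [0,0.0013,-0.0053],
  ],
  spin=[0,0,0,0],
)

```text
time_s: 8.1
eef_pos: [0.5774, -0.033, 0.1973]
orientation: [0.001, 0.55, 0.835, -0.001]
wrist_force: [-8.0, -1.9, 2.5]
finger_gap: 0.0554
grasp_force: 5.8
```

```bash
python3 st.py .5733 -.034 .183 23.1
python3 - <<'E'
from h import *
b=look('scene')['img'][200:280,265:361]
cv2.imwrite('pics/lift3.png',cv2.cvtColor(cv2.resize(b,(720,600),interpolation=cv2.INTER_CUBIC),cv2.COLOR_RGB2BGR))
E
```

```text
t 8.1 pos [ 0.5774 -0.033   0.1973] yawY 23.32 tilt [ 0.001 -0.002 -1.   ]
shift mm [ 0.7 -4.1 14.3] spin 0.22
F [-8.01 -1.86  2.47] gap 55.39 grasp 5.84
F cooker axes [-8.1   1.43  2.47]
```

View pics/lift3.png

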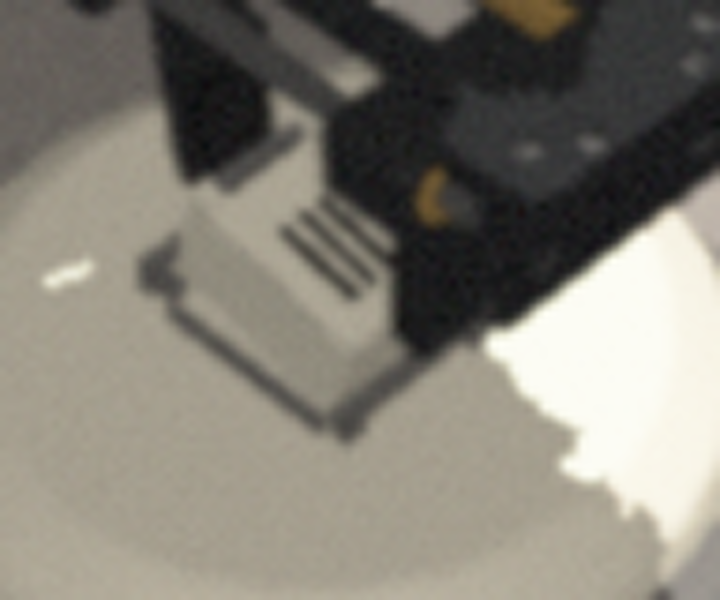

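The tip is clear now: the side wall is lifted along its whole length and the vents point to the rear. The TCP rise of 13 mm matches about 12°. I draw it back towards the tab end while snugging the grip.

In the tool's units: -4.5 mm / 750 = -0.006, -4 mm / 750 = -0.0053.

>>> carry_out(
  fingers=[55,54.7,54.4,54.2,54.2],
  xyz=[
    [0,-0.0013,0],
    [0,-0.0027,0],
    [0,-0.004,0],
    [0,-0.0053,0],
    [0,-0.006,0],
  ],
  spin=[0,0,0,0,0],
)

```text
time_s: 8.78
eef_pos: [0.5738, -0.0342, 0.1958]
orientation: [0.001, 0.55, 0.835, 0.0]
wrist_force: [1.4, 1.2, 0.9]
finger_gap: 0.0539
grasp_force: 11.5
```

```bash
python3 st.py .5733 -.034 .183 23.1
```

```text
t 8.78 pos [ 0.5738 -0.0342  0.1958] yawY 23.33 tilt [ 0.001 -0.    -1.   ]
shift mm [ 0.4 -0.4 12.8] spin 0.23
F [1.35 1.15 0.95] gap 53.87 grasp 11.54
F cooker axes [1.7  0.53 0.95]
```

In the tool's units: -6 mm / 750 = -0.008, -1.5 mm / 750 = -0.002.

>>> carry_out(
  fingers=[54.2,54.2,54.2,54.2,54.2],
  xyz=[
    [0,-0.002,0],
    [0,-0.004,0],
    [0,-0.006,0],
    [0,-0.008,0],
    [0,-0.008,0],
  ],
  spin=[0,0,0,0,0],
)

```text
time_s: 9.4
eef_pos: [0.568, -0.0367, 0.1957]
orientation: [0.0, 0.55, 0.835, 0.0]
wrist_force: [1.5, -0.0, 3.9]
finger_gap: 0.0544
grasp_force: 11.7
```

```bash
python3 st.py .5733 -.034 .183 23.1
python3 - <<'E'
from h import *
b=look('scene')['img'][200:280,265:361]
cv2.imwrite('pics/draw.png',cv2.cvtColor(cv2.resize(b,(720,600),interpolation=cv2.INTER_CUBIC),cv2.COLOR_RGB2BGR))
E
```

```text
t 9.4 pos [ 0.568  -0.0367  0.1957] yawY 23.32 tilt [ 0. -0. -1.]
shift mm [ 0.3  5.9 12.7] spin 0.22
F [ 1.49 -0.03  3.94] gap 54.4 grasp 11.74
F cooker axes [ 1.36 -0.62  3.94]
```

View pics/draw.png

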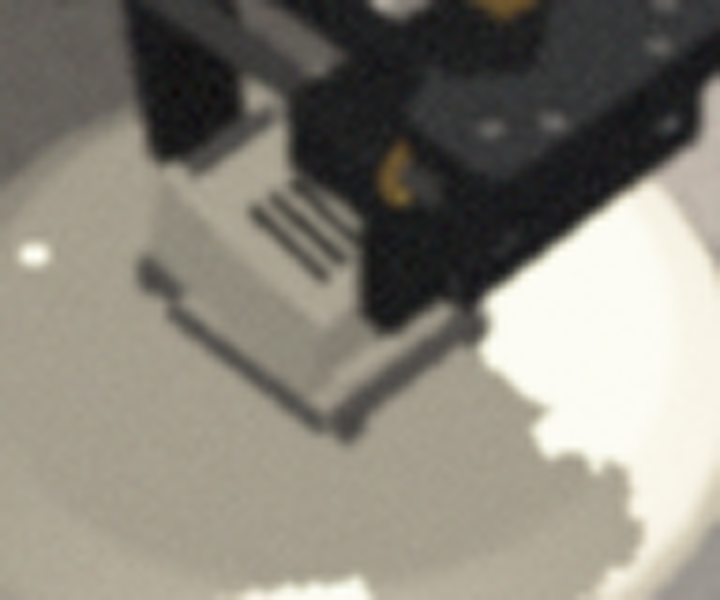

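The cap has moved back: bright lid now shows between its rear wall (crop 320,385) and the ledge bar (crop 410,370), and the side force is small. I lift gently.

In the tool's units: -5 mm / 750 = -0.0067, -4.5 mm / 750 = -0.006.

>>> carry_out(
  fingers=[54,54,54,54],
  xyz=[
    [0,-0.0007,-0.0013],
    [0,-0.0013,-0.0033],
    [0,-0.0013,-0.006],
    [0,-0.0013,-0.0067],
  ],
  spin=[0,0,0,0],
)

```text
time_s: 9.95
eef_pos: [0.567, -0.037, 0.2004]
orientation: [-0.0, 0.55, 0.835, -0.0]
wrist_force: [0.1, 0.4, -1.0]
finger_gap: 0.0542
grasp_force: 11.3
```

```bash
python3 st.py .5733 -.034 .183 23.1
```

```text
t 9.95 pos [ 0.567  -0.037   0.2004] yawY 23.33 tilt [-0.  0. -1.]
shift mm [ 0.2  7.  17.4] spin 0.23
F [ 0.11  0.42 -1.01] gap 54.16 grasp 11.35
F cooker axes [ 0.26  0.34 -1.01]
```

In the tool's units: -80 mm / 750 = -0.1067, -60 mm / 750 = -0.08.

>>> carry_out(
  fingers=[54,54,54,54,54,54],
  xyz=[
    [0,0,-0.0107],
    [0,0,-0.0267],
    [0,0,-0.0533],
    [0,0,-0.08],
    [0,0,-0.1067],
    [0,0,-0.1067],
  ],
  spin=[0,0,0,0,0,0],
)

```text
time_s: 10.7
eef_pos: [0.5675, -0.0371, 0.2823]
orientation: [0.002, 0.55, 0.835, 0.001]
wrist_force: [-0.2, 0.6, -1.5]
finger_gap: 0.0541
grasp_force: 11.3
```

```bash
python3 st.py .459 -.277 .28 23.1
python3 - <<'E'
from h import *
b=look('scene')['img'][120:270,220:400]
cv2.imwrite('pics/held.png',cv2.cvtColor(cv2.resize(b,(720,600),interpolation=cv2.INTER_CUBIC),cv2.COLOR_RGB2BGR))
E
```

```text
t 10.7 pos [ 0.5675 -0.0371  0.2823] yawY 23.33 tilt [ 0.003 -0.001 -1.   ]
shift mm [-177.3 -194.7    2.1] spin 0.23
F [-0.23  0.58 -1.54] gap 54.07 grasp 11.34
F cooker axes [ 0.01  0.63 -1.54]
```

View pics/held.png

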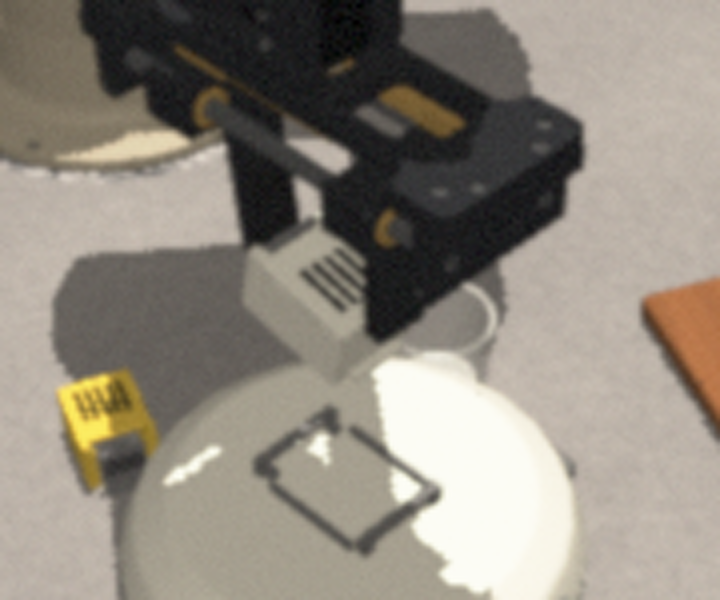

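The cap is off and held between the fingers at crop (310,300), with the tab end still tipped up about 12°. The empty seat is visible at (345,480). I've used up the picture allowance, so the rest goes by numbers. I carry the cap to the tray at height.

In the tool's units: -195 mm / 750 = -0.26, -177 mm / 750 = -0.236.

>>> carry_out(
  fingers=[54,54,54,54,54,54,54,54,54],
  xyz=[
    [-0.016,-0.0173,0],
    [-0.0507,-0.0547,0],
    [-0.0907,-0.0987,0],
    [-0.1307,-0.1427,0],
    [-0.1707,-0.1867,0],
    [-0.2067,-0.2267,0],
    [-0.228,-0.2507,0],
    [-0.236,-0.26,0],
    [-0.236,-0.26,0],
  ],
  spin=[0,0,0,0,0,0,0,0,0],
)

```text
time_s: 11.88
eef_pos: [0.4577, -0.2769, 0.2801]
orientation: [-0.0, 0.55, 0.835, 0.0]
wrist_force: [-0.4, -0.1, -1.1]
finger_gap: 0.054
grasp_force: 11.3
```

```bash
python3 st.py .459 -.277 .05 23.1
python3 - <<'E'
from h import *
s=look('scene'); t=look('top')
# tray empty compartment check: corners seen from top at start, cross-check in scene: pixel of measured spot and corners
for p in ([.459,-.277,.004],[.523-.13,-.277+.085,.014],[.523-.13,-.277-.085,.014],[.523,-.277-.085,.014],[.523,-.277+.085,.014]): print(proj(s,p).round(0),proj(t,p).round(0))
E
```

```text
t 11.88 pos [ 0.4577 -0.2769  0.2801] yawY 23.28 tilt [-0.     0.001 -1.   ]
shift mm [ -0.8   1.2 230.1] spin 0.18
F [-0.35 -0.05 -1.06] gap 53.99 grasp 11.35
F cooker axes [-0.34  0.09 -1.06]
[177. 292.] [447. 290.]
[211. 253.] [413. 324.]
[129. 277.] [492. 316.]
[137. 328.] [482. 256.]
[226. 300.] [405. 264.]
```

In the tool's units: 228 mm / 750 = 0.304, 140 mm / 750 = 0.1867.

>>> carry_out(
  fingers=[54,54,54,54,54,54,54,54],
  xyz=[
    [0,0,0.02],
    [0,0.0013,0.0667],
    [0,0.0013,0.1267],
    [0,0.0013,0.1867],
    [0,0.0013,0.2467],
    [0,0.0013,0.2867],
    [0,0.0013,0.3013],
    [0,0.0013,0.304],
  ],
  spin=[0,0,0,0,0,0,0,0],
)

```text
time_s: 12.98
eef_pos: [0.4591, -0.276, 0.0523]
orientation: [-0.0, 0.549, 0.836, 0.0]
wrist_force: [0.1, -1.2, -0.8]
finger_gap: 0.0541
grasp_force: 11.3
```

```bash
python3 st.py .459 -.277 .018 23.1
```

```text
t 12.97 pos [ 0.4591 -0.276   0.0523] yawY 23.36 tilt [-0.  0. -1.]
shift mm [-0.9 -0.5 34.3] spin 0.26
F [ 0.09 -1.17 -0.76] gap 54.15 grasp 11.35
F cooker axes [-0.38 -1.11 -0.76]
```

In the tool's units: 24 mm / 750 = 0.032, 22 mm / 750 = 0.0293.

>>> carry_out(
  fingers=[54,54,54,54,54,54],
  xyz=[
    [0,0,0.008],
    [0,0,0.016],
    [0,0,0.0227],
    [0,0,0.0267],
    [0,0,0.0293],
    [0,0,0.032],
  ],
  spin=[0,0,0,0,0,0],
)

```text
time_s: 13.72
eef_pos: [0.4591, -0.2767, 0.0289]
orientation: [0.0, 0.549, 0.836, -0.0]
wrist_force: [-4.5, -0.7, 6.3]
finger_gap: 0.0541
grasp_force: 9.2
```

```bash
python3 st.py .459 -.277 .018 23.1
```

```text
t 13.72 pos [ 0.4591 -0.2767  0.0289] yawY 23.34 tilt [ 0.    -0.001 -1.   ]
shift mm [-0.3 -0.2 10.9] spin 0.24
F [-4.52 -0.72  6.29] gap 54.08 grasp 9.16
F cooker axes [-4.44  1.11  6.29]
```

>>> carry_out(
  fingers=[54,54,54,54,54],
  xyz=[
    [0,0,0.0027],
    [0,0,0.0053],
    [0,0,0.008],
    [0,0,0.0107],
    [0,0,0.0107],
  ],
  spin=[0,0,0,0,0],
)

```text
time_s: 14.35
eef_pos: [0.4591, -0.2765, 0.0205]
orientation: [0.0, 0.55, 0.835, -0.0]
wrist_force: [-1.9, -1.7, 2.1]
finger_gap: 0.0542
grasp_force: 7.9
```

```bash
python3 st.py .459 -.277 .018 23.1
```

```text
t 14.35 pos [ 0.4591 -0.2765  0.0205] yawY 23.32 tilt [ 0. -0. -1.]
shift mm [-0.4 -0.3  2.5] spin 0.22
F [-1.85 -1.73  2.12] gap 54.24 grasp 7.92
F cooker axes [-2.38 -0.86  2.12]
```

In the tool's units: 3 mm / 750 = 0.004, 2 mm / 750 = 0.0027.

>>> carry_out(
  fingers=[54,54,54,54],
  xyz=[
    [0,0,0.0013],
    [0,0,0.0027],
    [0,0,0.004],
    [0,0,0.004],
  ],
  spin=[0,0,0,0],
)

```text
time_s: 14.85
eef_pos: [0.459, -0.2764, 0.0176]
orientation: [-0.0, 0.549, 0.836, -0.0]
wrist_force: [-2.6, -1.3, 5.2]
finger_gap: 0.0539
grasp_force: 6.6
```

```bash
python3 st.py .459 -.277 .018 23.1
```

```text
t 14.85 pos [ 0.459  -0.2764  0.0176] yawY 23.34 tilt [-0. -0. -1.]
shift mm [-0.6 -0.2 -0.4] spin 0.24
F [-2.61 -1.3   5.22] gap 53.93 grasp 6.57
F cooker axes [-2.91 -0.17  5.22]
```

In the tool's units: 2 mm / 750 = 0.0027, 1 mm / 750 = 0.0013.

>>> carry_out(
  fingers=[54,54,54],
  xyz=[
    [0,0,0.0013],
    [0,0,0.0027],
    [0,0,0.0027],
  ],
  spin=[0,0,0],
)

```text
time_s: 15.22
eef_pos: [0.4591, -0.2766, 0.0158]
orientation: [0.0, 0.549, 0.836, -0.0]
wrist_force: [-3.7, -1.8, 8.7]
finger_gap: 0.0542
grasp_force: 6.2
```

```bash
python3 st.py .459 -.277 .018 23.1
```

```text
t 15.22 pos [ 0.4591 -0.2766  0.0158] yawY 23.34 tilt [ 0.    -0.001 -1.   ]
shift mm [-0.3 -0.2 -2.2] spin 0.24
F [-3.67 -1.85  8.7 ] gap 54.21 grasp 6.25
F cooker axes [-4.1  -0.26  8.7 ]
```

In the tool's units: -1 mm / 750 = -0.0013.

>>> carry_out(
  fingers=[55,56,57,59,62,66,70,70],
  xyz=[
    [0,0,-0.0013],
    [0,0,-0.0013],
    [0,0,-0.0013],
    [0,0,-0.0013],
    [0,0,-0.0013],
    [0,0,-0.0013],
    [0,0,-0.0013],
    [0,0,-0.0013],
  ],
  spin=[0,0,0,0,0,0,0,0],
)

```text
time_s: 16.23
eef_pos: [0.459, -0.2763, 0.0165]
orientation: [0.0, 0.55, 0.835, -0.0]
wrist_force: [0.4, 0.2, -0.1]
finger_gap: 0.0699
grasp_force: 0.0
```

```bash
python3 st.py .459 -.277 .018 23.1
```

```text
t 16.23 pos [ 0.459  -0.2763  0.0165] yawY 23.33 tilt [ 0. -0. -1.]
shift mm [-0.6 -0.3 -1.5] spin 0.23
F [ 0.4   0.19 -0.06] gap 69.94 grasp 0.0
F cooker axes [ 0.44  0.02 -0.06]
```

In the tool's units: -220 mm / 750 = -0.2933, -200 mm / 750 = -0.2667.

>>> carry_out(
  fingers=[70,70,70,70,70,70,70,70],
  xyz=[
    [0,0,-0.0133],
    [0,0,-0.04],
    [0,0,-0.08],
    [0,0,-0.1333],
    [0,0,-0.2],
    [0,0,-0.2667],
    [0,0,-0.2933],
    [0,0,-0.2933],
  ],
  spin=[0,0,0,0,0,0,0,0],
)

```text
time_s: 17.23
eef_pos: [0.4593, -0.2765, 0.2381]
orientation: [0.002, 0.549, 0.835, -0.0]
wrist_force: [-0.2, 0.7, -0.3]
finger_gap: 0.0699
grasp_force: 0.0
```

```bash
cat > chk.py <<'E'
from h import *
s=look('scene'); im=s['img'].astype(int); ref=cv2.cvtColor(cv2.imread('pics/scene1.png'),cv2.COLOR_BGR2RGB).astype(int)
# predicted cap corners at the spot, yaw 23.3, upright
c,n=np.cos(np.radians(23.3)),np.sin(np.radians(23.3)); P=lambda x,y,z:proj(s,[.459+(c*x-n*y)/1e3,-.2764+(n*x+c*y)/1e3,.004+z/1e3])
box=np.array([P(x,y,z) for x in(-26,26) for y in(-21,21) for z in(0,32)]); print('pred hull',cv2.convexHull(box.astype(np.float32)).round(0).reshape(-1,2).tolist())
d=(im.sum(2)-ref.sum(2)); roi=np.zeros(d.shape,bool); roi[230:350,110:245]=1
for nm,m in(('bright',d>45),('dark',d<-45)):
    m=(m&roi).astype(np.uint8)
    for k in sorted(cv2.findContours(m,0,2)[0],key=cv2.contourArea)[::-1][:2]: print(nm,cv2.contourArea(k),cv2.boundingRect(k),cv2.approxPolyDP(cv2.convexHull(k),2.0,True).reshape(-1,2).tolist())
E
python3 chk.py; python3 st.py .459 -.277 .25 23.1
```

```text
pred hull [[194.0, 293.0], [176.0, 305.0], [162.0, 290.0], [157.0, 281.0], [175.0, 269.0], [190.0, 283.0]]
bright 3271.0 (178, 239, 67, 111) [[237, 239], [244, 245], [244, 329], [237, 349], [178, 349], [189, 310], [207, 277]]
bright 1679.5 (110, 230, 66, 61) [[168, 231], [175, 245], [167, 258], [127, 288], [112, 290], [110, 230]]
dark 6860.0 (110, 230, 128, 120) [[236, 231], [196, 330], [175, 349], [150, 349], [110, 336], [110, 320], [116, 298], [130, 282], [179, 245], [205, 230]]
dark 94.5 (178, 230, 21, 9) [[198, 230], [188, 238], [178, 234], [180, 230]]
t 17.27 pos [ 0.4589 -0.2762  0.2365] yawY 23.33 tilt [ 0. -0. -1.]
shift mm [ -0.8  -0.2 -13.5] spin 0.23
F [-0.2   0.03 -0.25] gap 70.09 grasp 0.0
F cooker axes [-0.17  0.1  -0.25]
```

In the tool's units: 390 mm / 750 = 0.52, 375 mm / 750 = 0.5.

>>> carry_out(
  fingers=[70,70,70,70,70,70,70,70,70,70],
  xyz=[
    [0.0133,0,-0.04],
    [0.0667,0.0067,-0.08],
    [0.1267,0.016,-0.0933],
    [0.1933,0.0267,-0.0933],
    [0.26,0.0333,-0.0933],
    [0.3267,0.04,-0.0933],
    [0.3933,0.0493,-0.0933],
    [0.4533,0.0573,-0.0933],
    [0.5,0.064,-0.0933],
    [0.52,0.0667,-0.0933],
  ],
  spin=[0,0,0,0,0,0,0,0,0,0],
)

```text
time_s: 18.52
eef_pos: [0.3495, 0.103, 0.3053]
orientation: [-0.001, 0.549, 0.836, -0.0]
wrist_force: [-0.2, 0.3, -0.2]
finger_gap: 0.0703
grasp_force: 0.0
```

```bash
python3 chk.py
python3 - <<'E'
from h import *
t=look('top'); im=t['img'].astype(int); ref=cv2.cvtColor(cv2.imread('pics/top1.png'),cv2.COLOR_BGR2RGB).astype(int)
print('pred top centre',proj(t,[.459,-.2764,.036]).round(0))
d=np.abs(im-ref).sum(2); roi=np.zeros(d.shape,bool); roi[255:325,400:500]=1
m=((d>40)&roi).astype(np.uint8); 
for k in sorted(cv2.findContours(m,0,2)[0],key=cv2.contourArea)[::-1][:2]: print(cv2.contourArea(k),cv2.minAreaRect(k))
E
```

```text
pred hull [[194.0, 293.0], [176.0, 305.0], [162.0, 290.0], [157.0, 281.0], [175.0, 269.0], [190.0, 283.0]]
bright 397.5 (159, 269, 32, 28) [[177, 269], [190, 285], [173, 296], [159, 281]]
bright 9.0 (181, 296, 11, 8) [[191, 296], [181, 303]]
dark 277.5 (160, 285, 35, 23) [[194, 294], [182, 305], [174, 307], [162, 295], [160, 285], [192, 287]]
dark 32.0 (161, 272, 13, 9) [[173, 272], [164, 280], [161, 279]]
pred top centre [450. 288.]
618.0 ((448.1287536621094, 287.78717041015625), (31.817081451416016, 23.406692504882812), 57.7243537902832)
```

The cap's top face in the scene view is the quad (177,269), (190,285), (173,296), (159,281). That is within 2 px of the prediction for upright on the floor at the compartment centre. The top view agrees too: (448,288) against a predicted (450,288). I hand the job in.

```bash
python3 -c "
from bench import order
print(order.close_job())"
```

```text
the job is handed in; nothing more can be done
None
```

The cap was taken off with the latch unforced (about 15 N at most on the wrist) and now stands upright at the centre of the tray's empty compartment; job handed in at about 18.5 s, no verdict returned.

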